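# Work a rusted fixture bolt free and rack the jaw block

### The job

The slide bolt on the grey fixture has rusted in: work it loose with short strokes, out until it sticks and back to its stop, until it runs, then leave it drawn fully out. Lift out the jaw block by its short ends (all that the nest leaves free), set it down flat on the bare cart top well clear of fixture and bay and let go, take it again by its long sides, and set it upright and fully down in the middle of the yellow bay, lengthwise between the two end walls. Leave the other things on the cart where they are.

Things in the scene. Friction and masses are not known exactly. Their poses are not given: they have to be found in the camera images.
- fixture: Grey clamping fixture bolted to the cart, 150x67x62 mm. Origin: on the cart top under the middle of its nest; x = the way the bolt is drawn open, y = across, z up. Keeper wall x = -34 to -22 mm, guide housing x = +22 to +105 mm, both 46 mm wide in y and above the block's top (to 62 mm; to 39 mm at x = 22 to 32): no room for fingers at the block's long sides.
- nest (a point): Middle of the nest's floor, 6 mm above the cart top; the block stands here, its long axis along the fixture's y. The nest's two ends are free for fingers except for lips 4 mm high at y = +-32 to +-35 mm; beyond is bare cart top. The bolt bar (14 mm wide, z = 41 to 51 mm) crosses 5 mm above the block and locks it in.
- bolt (a joint): Rusted brown slide bolt: 0 m = shut (stop; it starts at 0 to 2 mm), 0.052 = fully out along fixture +x. Drag 5 N + 30 N per m/s. Seized: it sticks dead at about 9 mm, however hard pulled. Pushing it back to 0 grinds rust off, more for longer strokes (under 4 mm nothing); the next ones go to 9, 13, 18 mm, and after 2 to 7 strokes, case by case, it runs all the way. A 15 to 20 N pull is enough.
- bolt_knob (a point): Centre of the top of the bolt's dark knob: upright round post, 16 mm in diameter, 36 mm tall, z = 51 to 87 mm (21 mm collar below 55 mm). When shut it is 136 mm from the fixture's origin along its +x; it moves with the bolt. 23 mm free between post and housing when shut. It can be pinched from above either way; pinched along x the fingers push it directly.
- jaw_block: Aluminium jaw block, 40 (its x) x 60 (its y) x 30 mm, 0.13 to 0.27 kg, a dark line across the middle and two dark holes on top. Origin: centre of its underside. It starts in the nest, its x and y along the fixture's.
- bay: Yellow rack bay fixed to the cart, 46 (x) x 86 (y) mm. Origin: on the cart top under its middle. Floor 5 mm thick; end walls at y = +-33.5 to +-41.5 mm, up to 49 mm high, with flared tops, so the block's 60 mm side fits between with 3.5 mm spare at each end and no finger fits at its short ends there. Open to +x and -x.
- micrometer: Bystander, loose on the cart: a micrometer, 42x129x16 mm. Origin: centre of its underside.
- marker: Bystander, loose on the cart: a marker pen, 13x123x13 mm. Origin: centre of its underside.
- bush_1: Bystander, loose on the cart: a flanged steel-grey bush, 45x45x30 mm. Origin: centre of its underside.
- bush_3: Bystander, loose on the cart: a flanged brass bush, 34x34x36 mm. Origin: centre of its underside.
- collet_1: Bystander, loose on the cart: a spring collet, 26x26x34 mm. Origin: centre of its underside.
- bracket_1: Bystander, loose on the cart: a small white milled bracket, 46x72x36 mm. Origin: centre of its underside.
- bracket_2: Bystander, loose on the cart: another small white milled bracket, 46x72x36 mm. Origin: centre of its underside.
Not all that is in view belongs to the job. What is shaped like the jaw_block but blue is not meant.

How it is judged (in metres and radians):
On the way, in this order (a step that is already met when the one before it is completed fails the run):
1. the bolt is worked free and drawn fully out (value of joint bolt above 0.048 m), for 0.2 s.
2. the block stands let go on the bare cart top, clear of fixture and bay (height (world z) of jaw_block below 0.003 m and angle between jaw_block's own z axis and vertical below 0.06 rad and linear speed of jaw_block below 0.02 m/s and contact force between the fingers and jaw_block below 0.05 N and horizontal distance between jaw_block and fixture above 0.07 m and horizontal distance between jaw_block and bay above 0.07 m), for 0.2 s.
At the end, for the whole second after the job is handed in: The bolt is drawn out at least 48 of its 52 mm, and the jaw block stands at rest on the bay's floor, upright (within 0.06 rad), its long axis along the bay's y (within 0.2 rad) and its centre within 9 mm of the bay's middle along x and 6 mm along y (value of joint bolt above 0.048 m and x of jaw_block in the frame of bay between -0.009 and 0.009 m and y of jaw_block in the frame of bay between -0.006 and 0.006 m and z of jaw_block in the frame of bay between 0.003 and 0.0075 m and angle between jaw_block's own z axis and vertical below 0.06 rad and angle between the y axis of jaw_block and the y axis of bay, either way round below 0.2 rad and linear speed of jaw_block below 0.01 m/s); the robot touches nothing.
It fails at once if a bystander is pushed more than 30 mm (distance of any of micrometer, marker, bush_1, bush_3, collet_1, bracket_1, bracket_2 from where it was at the start of the episode above 0.03 m).
It also fails if it takes over 72 s, if anything falls off the work surface, if the arm or the gripper's body presses on something with over 40 N, if the wrist force passes 120 N, or if a joint passes its speed limit or range.

### The arm

A 7-joint arm with a two-finger parallel gripper is mounted at the origin on a cart in front of the work surface, level with it; the furniture and walls round the work are solid. World frame = base frame: x ahead of the robot, y to its left, z up, the work surface at z = 0. Lengths are in mm, angles in rad, forces in N, time in s.
With the tool pointing down it reaches from about 400 to 875 mm from the base axis. Payload 4.4 kg.
Tool frame: the origin (TCP) lies midway between the tips of the shut fingers; the grasp point (between the pads) lies 19 mm behind it; z points along the fingers, y is the direction in which the jaws open and shut (so a half turn about z gives the same grasp; the last joint's range is limited). The gripper opens to 85 mm and grips with 20 to 120 N. Pads are 22 mm wide; open, the fingers measure 114 mm over their backs; the gripper's body (76 mm by 85 mm) begins 54 mm behind the grasp point. The pads swing forward as they close: fully open they stand 13 mm farther back than shut.
Start: joints at [1.118, 0.628, 0.038, 1.517, -0.027, 0.996, -0.02], TCP at [245.225, -601.982, 231.313] pointing down, gripper open.
Joint ranges: [-3.06, 3.06], [-0.37, 2.12], [-1.25, 1.32], [0.18, 2.47], [-1.1, 4.24], [0.23, 1.98], [-2.94, 2.94]. Speed limits (rad/s): [2.57, 2.57, 3.14, 3.14, 3.14, 3.14, 3.14].

### API

Orientations are given as [roll, pitch, yaw] about the fixed x, y, z axes, in that order (R = Rz(yaw) Ry(pitch) Rx(roll)).
In Python, from cell import ctrl, vision gives the robot as it stands.
- The arm moves only by the tool play_rows, never from a script. Its arguments are lists of equal length, an entry for each row: "slide": the shift along the tool's x, y, z in mm, a list of three; "turn": the turn about the tool's z in rad; "fingers": the opening, from 0 (shut) to 1 (fully open). A call has 1 to 5 rows; each row is the pose to reach, as a shift and turn from the pose measured when the call began, along the tool's axes at that moment; what a row does not reach only later rows make up. A row lasts 1/8 s, in which the tool goes at most 62.5 mm and 10.7 degrees, less where a joint would pass 70% of its speed; a pose out of reach is approached as far as the arm can. A call with a gripper value outside its range is refused whole. The fingers move at their own pace and stop on an object; the grip force is fixed at half the most. Time passes only in rows, so rows that repeat a pose let the fingers close. It gives the time, the measured TCP pose, the force and the opening at its end, in the units of the state.
- ctrl.read_state(): the state, without advancing time (a new reading comes with each control period).
- vision.get_image(name): name is "scene" or "top" or "wrist"; returns (picture, depth): 400x640x3 uint8, blue, green, red; 400x640 float32, mm along the optical axis (not along the pixel's ray), 0 where there is no reading.
- vision.camera_params(name): a dict with "fx", "fy", "cx", "cy" (pixels), "position" and "rotation" of the camera in the world. Camera axes: x right, y up, looking along -z (the intrinsics and any distortion apply to the point x, -y, -z); pixel columns grow to the right and rows downward; lengths in mm; the calibration is good to about 2 mm. A picture is of the moment at which its call begins: read the wrist's pose just before it. camera_params takes no time and is no camera call; for the wrist camera it gives the pose at the moment of the call.
- ctrl.finish_job(): hands the job in, once; it reports no verdict.
The state is a dict: "clock": time; "qpos": joint angles; "qd": joint speeds; "tau": joint torques, N m; "eef_pos": TCP position; "tool_rot": TCP orientation; "force": force on the tool from outside, world axes, zero at the start; "torque": the same for the moment, N m; "width": finger opening in mm.
Only numpy, scipy, OpenCV 4.12 (cv2) and the standard library are available. Lean on these libraries where they do the work, as an engineer would, in place of code of your own. Each camera call takes 0.05 s, during which the arm holds its last target.

## Working session

There is one attempt and no reset: what is moved stays moved. The work goes in short steps, Python scripts to look and compute and a tool call to move; the robot and the scene stay as the last step left them, time stands still between calls to the robot, and variables do not carry over. Pictures are saved under pics/ and viewed, and the job is handed in when it is done.

Besides the shell and the picture viewer there is one more tool, called after "Request:" as name(argument=value, ...) on one line, values as JSON. play_rows: Moves the arm, as the interface text tells. Its arguments: {"type":"object","properties":{"slide":{"type":"array"},"turn":{"type":"array"},"fingers":{"type":"array"}},"required":["slide","turn","fingers"]}

```bash
ls; mkdir -p pics; python3 - <<'E'
from cell import ctrl, vision
import cv2
print(ctrl.read_state())
for n in("scene","top","wrist"):
    p=vision.camera_params(n);print(n,p)
    im,d=vision.get_image(n);cv2.imwrite(f'pics/{n}0.png',im)
    import numpy as np;np.savez(f'pics/{n}0.npz',im=im,d=d,pos=p['position'],rot=p['rotation'])
E
```

```text
pics
{'clock': 0.0, 'qpos': array([ 1.11820218,  0.62931233,  0.03842195,  1.51838481, -0.02698831,
        0.99630277, -0.02001883]), 'qd': array([-0.00060206, -0.00099438, -0.00111719,  0.000826  ,  0.00020572,
        0.00034876,  0.00074706]), 'tau': array([-4.14615070e-04, -5.63397110e+01,  1.22598186e+00, -1.93444240e+01,
        1.09501611e-02,  1.03724716e-02, -2.30738300e-05]), 'eef_pos': array([ 244.9893596 , -601.37991693,  230.40525833]), 'tool_rot': array([-3.13970293e+00,  2.16873292e-05,  3.86797499e-01]), 'force': array([0.23070232, 0.45302845, 0.15077394]), 'torque': array([-0.04893451,  0.03074823,  0.00402265]), 'width': 85.24159340849883}
scene {'fx': 431.61740999791795, 'fy': 431.61740999791795, 'cx': 315.14044329495414, 'cy': 201.4437253699737, 'position': array([ 41.1676502 , 560.52992905, 747.52961385]), 'rotation': array([ 0.84089336,  0.0151332 , -2.46347465])}
top {'fx': 507.29754529391977, 'fy': 507.29754529391977, 'cx': 328.8982110954749, 'cy': 197.45556404740685, 'position': array([ 405.35915546,  -11.71375404, 1367.36128986]), 'rotation': array([ 0.07220504,  0.00747686, -1.59918808])}
wrist {'fx': 323.99800818448176, 'fy': 323.99800818448176, 'cx': 320.055818152161, 'cy': 203.32634506836942, 'position': array([ 308.21167192, -576.52993274,  374.00239429]), 'rotation': array([-0.26992613,  0.00373255, -1.18467013])}
```

View pics/scene0.png

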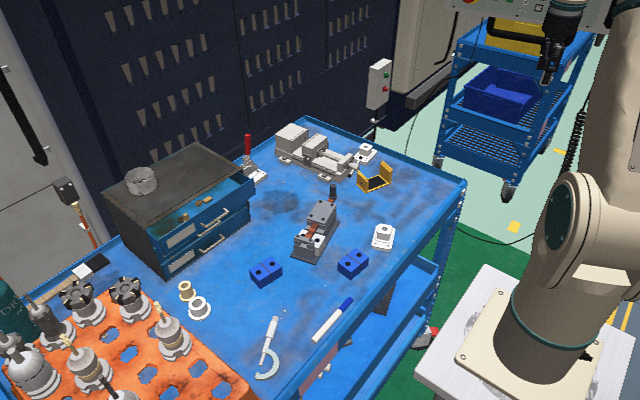

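View pics/top0.png

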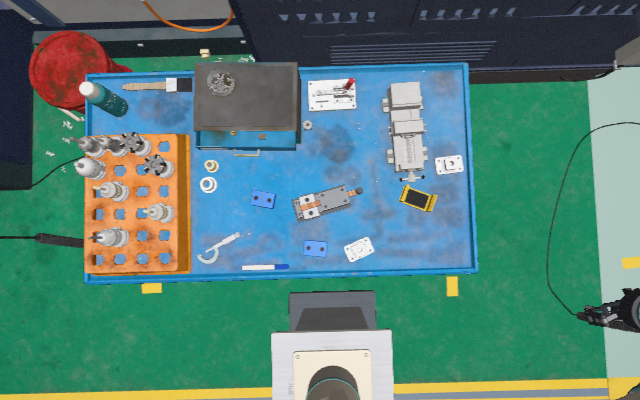

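View pics/wrist0.png

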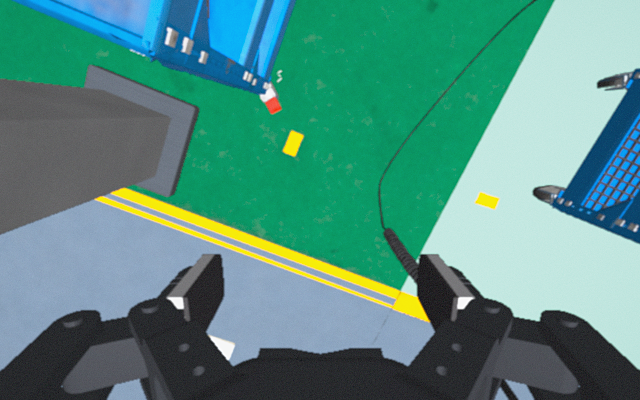

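The top view shows the fixture near (325,203) with its knob at (358,191), the bay at (418,198), and the block's nest at about (306,207). I'll write helpers and measure these.

```bash
cat > h.py <<'E'
import numpy as np, cv2
from scipy.spatial.transform import Rotation as R
from cell import ctrl, vision
K={}
def cam(n):
    p=vision.camera_params(n); return p
def ray(p,u,v):
    d=np.array([(u-p['cx'])/p['fx'],-(v-p['cy'])/p['fy'],-1.0])
    return np.array(p['position']),R.from_euler('xyz',p['rotation']).as_matrix()@d
def onplane(p,u,v,z):
    o,d=ray(p,u,v); return o+d*(z-o[2])/d[2]
def cloud(p,D):
    v,u=np.mgrid[0:D.shape[0],0:D.shape[1]]
    d=np.stack([(u-p['cx'])/p['fx'],-(v-p['cy'])/p['fy'],-np.ones(D.shape)],-1)
    M=R.from_euler('xyz',p['rotation']).as_matrix()
    return np.array(p['position'])+(d*D[...,None])@M.T
def proj(p,X):
    M=R.from_euler('xyz',p['rotation']).as_matrix()
    c=M.T@(np.array(X)-p['position']); return p['cx']-p['fx']*c[0]/c[2], p['cy']+p['fy']*c[1]/c[2]
def snap(n,tag):
    p=cam(n); im,D=vision.get_image(n); cv2.imwrite(f'pics/{n}{tag}.png',im)
    np.savez(f'pics/{n}{tag}.npz',im=im,d=D); return p,im,D
E
python3 - <<'E'
from h import *
p=cam('top');z=np.load('pics/top0.npz');C=cloud(p,z['d'])
im=z['im']
cv2.imwrite('pics/topc.png',cv2.resize(im[150:280,180:480],None,fx=2.6,fy=2.6,interpolation=cv2.INTER_CUBIC))
for u,v in [(306,207),(325,203),(345,200),(358,191),(418,198),(270,230),(300,225),(387,220)]: print(u,v,C[v,u].round(1))
ps=cam('scene');zs=np.load('pics/scene0.npz');
cv2.imwrite('pics/scc.png',cv2.resize(zs['im'][130:290,230:430],None,fx=3.7,fy=3.7,interpolation=cv2.INTER_CUBIC))
E
```

```text
306 207 [477.6  55.5  53.2]
325 203 [485.6   5.7  67.5]
345 200 [492.  -45.9  65.8]
358 191 [512.7 -79.   84.2]
418 198 [ 496.  -244.3    2. ]
270 230 [421.3 156.8  -1.1]
300 225 [432.4  75.4   3.5]
387 220 [ 439.2 -159.    -0.7]
```

View pics/topc.png

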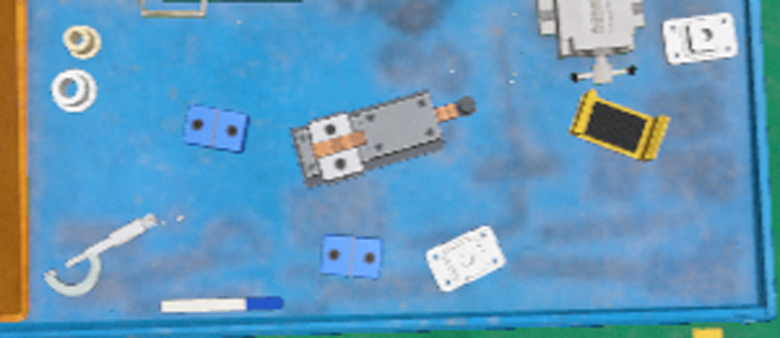

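View pics/scc.png

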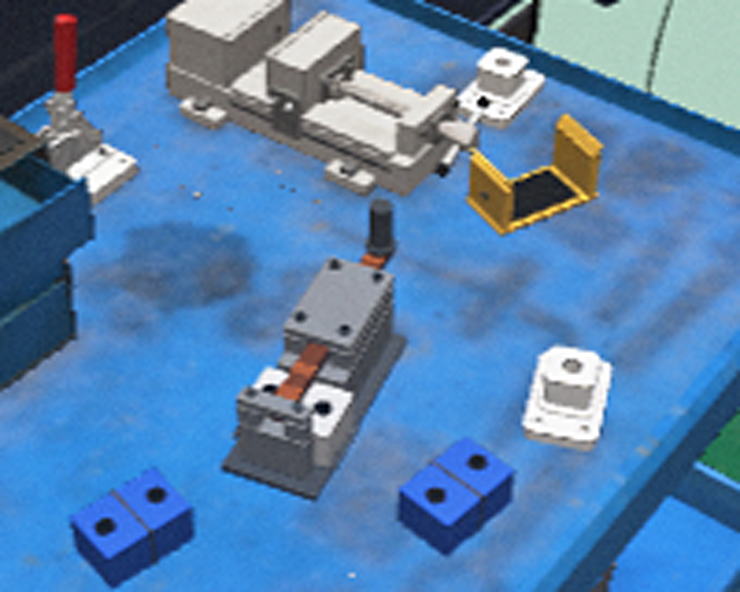

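Request:
play_rows(slide=[[40,-42,0],[80,-85,0],[120,-127,0],[160,-170,0],[200,-212,0]], turn=[0.03,0.06,0.09,0.11,0.13], fingers=[1,0.8,0.6,0.5,0.5])

```text
clock: 0.78
eef_pos: [350.8, -327.8, 230.9]
tool_rot: [-3.14, -0.0, 0.256]
force: [2.2, 0.3, 0.2]
width: 42.9
```

Request:
play_rows(slide=[[33,-47,0],[66,-94,0],[99,-140,0],[132,-187,0],[164,-234,0]], turn=[0,0,0,0,0], fingers=[0.5,0.5,0.5,0.5,0.5])

```text
clock: 1.4
eef_pos: [450.7, -58.2, 231.3]
tool_rot: [-3.14, -0.0, 0.256]
force: [0.6, 0.1, 0.7]
width: 42.6
```

```bash
python3 - <<'E'
from h import *
import pickle
s=ctrl.read_state();print(s['clock'],s['eef_pos'],s['qd'].round(3))
p,im,D=snap('wrist','1');pickle.dump(p,open('pics/wrist1.pkl','wb'))
E
```

```text
1.4 [450.65563211 -58.16022233 231.32493548] [-0.915  0.099 -0.095 -0.174  0.048  0.066 -1.031]
```

View pics/wrist1.png

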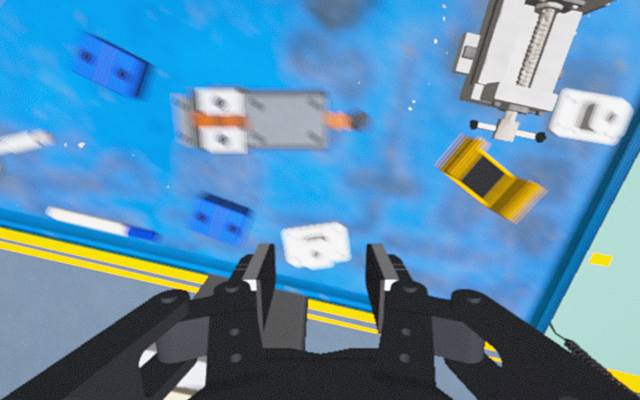

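The wrist picture is motion-blurred. It shows the fixture level in the image at (250,120), the knob at (358,120) and the bay at (490,180). I'll settle and retake.

Request:
play_rows(slide=[[15,10,0],[20,20,0],[20,20,0]], turn=[0,0,0], fingers=[0.4,0.35,0.35])

```text
clock: 1.82
eef_pos: [477.8, -65.0, 231.1]
tool_rot: [-3.136, -0.004, 0.264]
force: [0.4, 0.1, 0.4]
width: 29.7
```

```bash
python3 - <<'E'
from h import *
import pickle
s=ctrl.read_state();print(s['clock'],s['eef_pos'],s['qd'].round(3),s['tool_rot'],s['width'])
p,im,D=snap('wrist','2');pickle.dump(p,open('pics/wrist2.pkl','wb'));print(p)
cv2.imwrite('pics/w2a.png',cv2.resize(im[60:200,150:400],None,fx=3.2,fy=3.2,interpolation=cv2.INTER_CUBIC))
cv2.imwrite('pics/w2b.png',cv2.resize(im[90:270,400:600],None,fx=3.2,fy=3.2,interpolation=cv2.INTER_CUBIC))
E
```

```text
1.825 [477.77859025 -65.00703226 231.114131  ] [ 0.001 -0.013 -0.009  0.025 -0.007  0.004 -0.007] [-3.13620464 -0.00350349  0.26404646] 29.676456470020682
{'fx': 323.99800818448176, 'fy': 323.99800818448176, 'cx': 320.055818152161, 'cy': 203.32634506836942, 'position': array([543.27552491, -48.57304523, 374.90286835]), 'rotation': array([-0.26656439,  0.00746655, -1.30740531])}
```

View pics/wrist2.png

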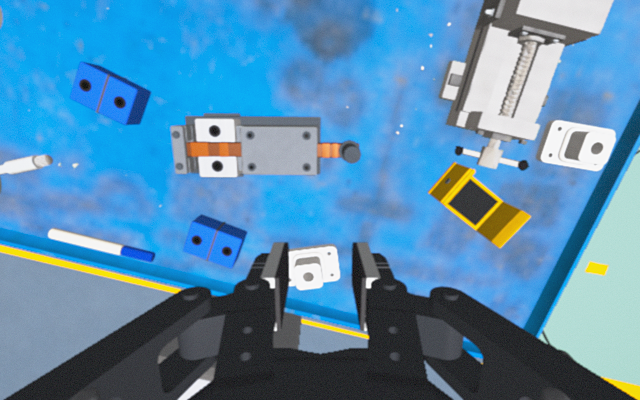

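View pics/w2a.png

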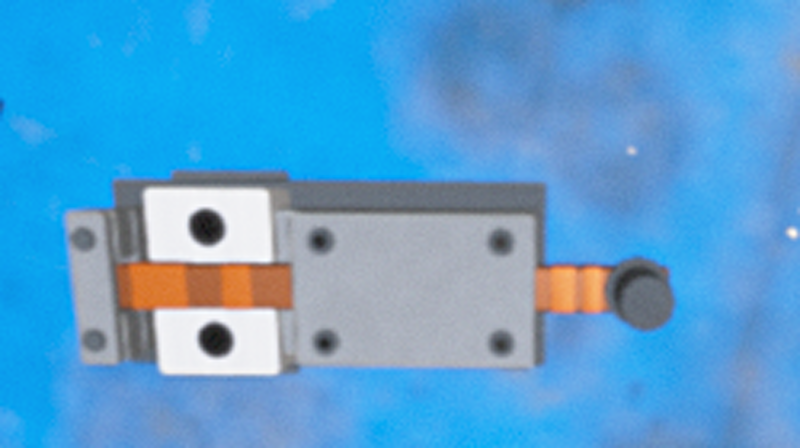

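View pics/w2b.png

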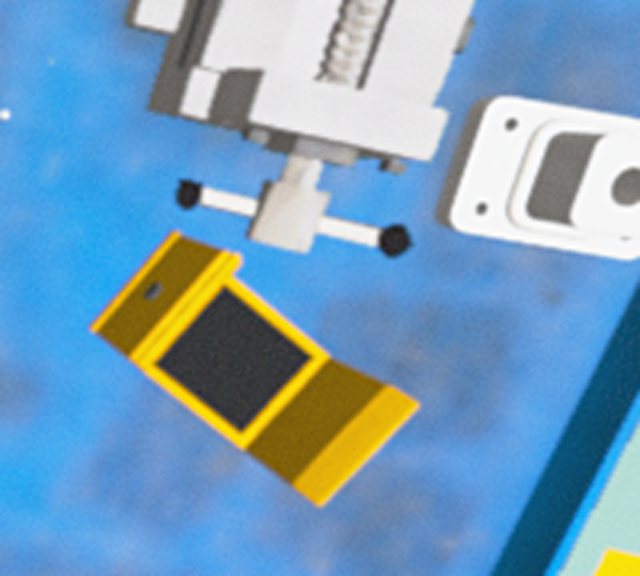

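```bash
cat > m2.py <<'E'
from h import *
import pickle
p=pickle.load(open('pics/wrist2.pkl','rb'));z=np.load('pics/wrist2.npz');C=cloud(p,z['d'])
A=lambda u,v:(150+(u+.5)/3.2-.5,60+(v+.5)/3.2-.5)
B=lambda u,v:(400+(u+.5)/3.2-.5,90+(v+.5)/3.2-.5)
def q(f,u,v,zz):
    a=f(u,v);X=onplane(p,*a,zz);print((u,v),X.round(1),'depth z',C[int(round(a[1])),int(round(a[0]))].round(1));return X
h1=q(A,207,227,36);h2=q(A,215,340,36)
k=q(A,641,299,87)
H=[q(A,320,240,62),q(A,501,241,62),q(A,326,342,62),q(A,501,343,62)]
n=(h1+h2)/2;print('nest',n,'dist knob',np.linalg.norm((k-n)[:2]),'ang',np.arctan2(*(k-n)[[1,0]]), 'housing ang',[np.arctan2(*(b-a)[[1,0]]) for a,b in((H[0],H[1]),(H[2],H[3]))], 'y ang',np.arctan2(*(h1-h2)[[1,0]])-np.pi/2, np.linalg.norm((h1-h2)[:2]))
c=[q(B,*x,5) for x in((228,287),(311,357),(240,432),(158,358))]
print('bay',np.mean(c,0));
for i in range(4):
    e=c[(i+1)%4]-c[i];print(np.linalg.norm(e),np.arctan2(e[1],e[0]))
# micro: walls via depth
E
python3 m2.py
```

```text
(207, 227) [499.4  54.4  36. ] depth z [499.1  54.1  37.6]
(215, 340) [464.2  45.4  36. ] depth z [464.4  44.9  36.9]
(641, 299) [518.1 -80.5  87. ] depth z [518.3 -80.5  87.3]
(320, 240) [507.8  13.4  62. ] depth z [508.3  11.8  68.4]
(501, 241) [521.5 -38.5  62. ] depth z [521.7 -38.4  65.1]
(326, 342) [478.5   5.4  62. ] depth z [479.2   4.   67. ]
(501, 343) [492.1 -46.   62. ] depth z [492.7 -45.9  66.6]
nest [481.80643705  49.86021793  36.        ] dist knob 135.31542885035003 ang -1.2989521142159286 housing ang [np.float64(-1.3123806343177669), np.float64(-1.3119880953413592)] y ang -1.3209010689853118 36.34660815804762
(228, 287) [ 518.5 -233.     5. ] depth z [ 518.9 -233.     4.9]
(311, 357) [ 502.1 -272.2    5. ] depth z [ 502.4 -272.     5.5]
(240, 432) [ 468.1 -258.2    5. ] depth z [ 467.9 -258.5    5.5]
(158, 358) [ 487.  -218.3    5. ] depth z [ 486.7 -217.8    6.3]
bay [ 493.92416988 -245.43766233    5.        ]
42.548729129815065 -1.967772798144618
36.749316580132884 2.75085772522356
44.229377968908736 1.1289171743325104
34.79169980892989 -0.4374194556405624
```

Request:
play_rows(slide=[[20,15,50],[35,25.5,95],[35,25.5,110],[35,25.5,110]], turn=[0,0,0,0], fingers=[0.38,0.38,0.38,0.38])

```text
clock: 2.38
eef_pos: [516.1, -79.4, 120.6]
tool_rot: [-3.134, -0.0, 0.263]
force: [-0.9, 0.7, 1.0]
width: 32.7
```

```bash
python3 - <<'E'
from h import *
import pickle
s=ctrl.read_state();print(s['clock'],s['eef_pos'],s['qd'].round(3),s['tool_rot'],s['width'],s['force'],s['qpos'])
p,im,D=snap('wrist','3');pickle.dump(p,open('pics/wrist3.pkl','wb'))
E
```

```text
2.375 [516.12720811 -79.39358402 120.62843298] [-0.007 -0.043 -0.001 -0.02  -0.001  0.009 -0.   ] [-3.13442978e+00 -1.97361008e-04  2.63441449e-01] 32.66529634225962 [-0.90457768  0.67781912  1.01857497] [ 1.04418504e-01  6.09386192e-01 -1.48193889e-03  1.97400622e+00
 -1.11141031e-02  5.60612133e-01 -1.19473185e+00]
```

View pics/wrist3.png

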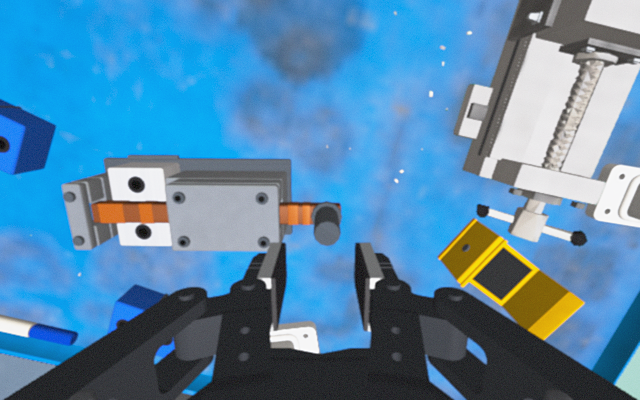

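```bash
python3 - <<'E'
from h import *
import pickle
p=pickle.load(open('pics/wrist3.pkl','rb'));z=np.load('pics/wrist3.npz');C=cloud(p,z['d'])
cv2.imwrite('pics/w3a.png',cv2.resize(z['im'][180:270,250:390],None,fx=5,fy=5,interpolation=cv2.INTER_CUBIC))
m=(C[...,2]>84)&(C[...,2]<90);m[:, :290]=0;m[:,360:]=0;m[250:]=0;m[:190]=0
P=C[m];print(len(P),P.mean(0),P.min(0),P.max(0)); v,u=np.nonzero(m);print(u.min(),u.max(),v.min(),v.max())
print(onplane(p,(u.min()+u.max())/2,(v.min()+v.max())/2,87))
E
```

```text
553 [518.52797076 -82.74704079  87.57208343] [509.97622188 -90.72502136  84.09025013] [525.66399126 -75.24032014  89.68722762]
314 340 220 245
[518.41211424 -82.78105431  87.        ]
```

View pics/w3a.png

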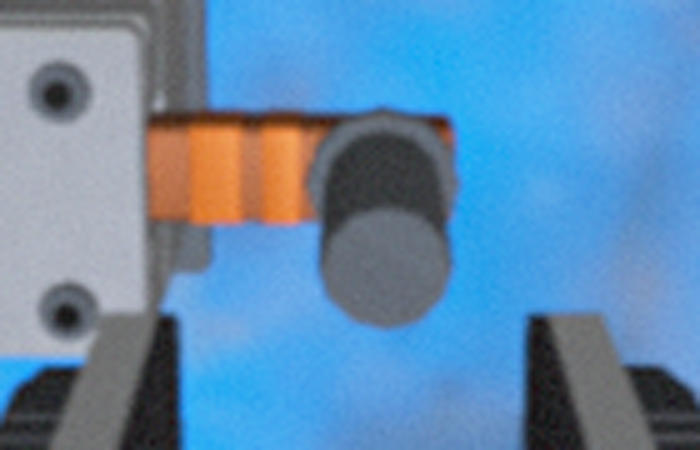

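Knob top is at crop (386,267), world (518,-83), so I'll descend and pinch along the bolt.

Request:
play_rows(slide=[[1.5,4,35],[1.5,4,57],[1.5,4,57],[1.5,4,57],[1.5,4,57]], turn=[0,0,0,0,0], fingers=[0.38,0.38,0.38,0.1,0.1])

```text
clock: 3.05
eef_pos: [520.5, -82.3, 66.6]
tool_rot: [-3.136, -0.005, 0.264]
force: [-2.0, 0.9, 7.3]
width: 13.7
```

```bash
python3 - <<'E'
from h import *
s=ctrl.read_state();print(s['clock'],s['eef_pos'],s['force'],s['torque'],s['width'])
p,im,D=snap('wrist','4')
cv2.imwrite('pics/w4a.png',cv2.resize(im[150:350,200:440],None,fx=3,fy=3,interpolation=cv2.INTER_CUBIC))
E
```

```text
3.05 [520.48762217 -82.31581693  66.6009201 ] [-1.97329439  0.86065701  7.26188279] [ 0.18735701  0.33295158 -0.02230423] 13.683097440794993
```

View pics/w4a.png

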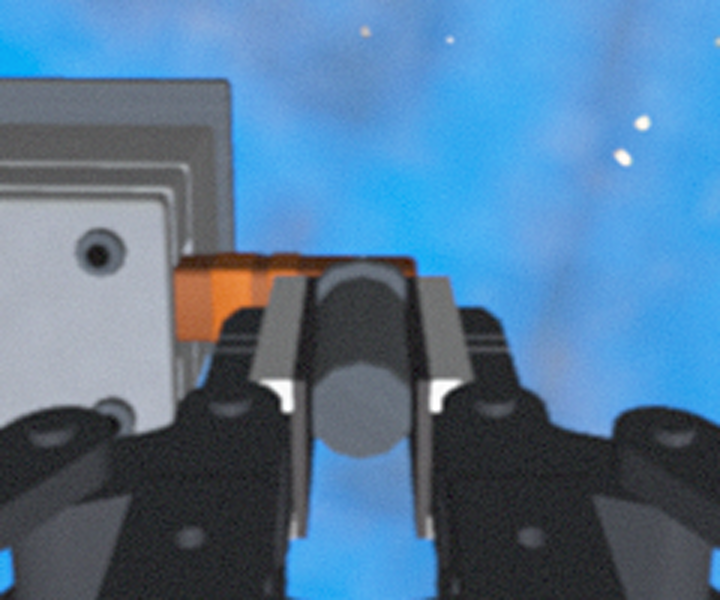

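The post is seated between the pads at crop (360,400). Now the first pull.

Request:
play_rows(slide=[[0,6,0],[0,12,0],[0,14,0],[0,14,0]], turn=[0,0,0,0], fingers=[0,0,0,0])

```text
clock: 3.6
eef_pos: [522.7, -90.8, 66.7]
tool_rot: [-3.13, -0.003, 0.267]
force: [-2.2, 10.5, -0.6]
width: 13.7
```

Request:
play_rows(slide=[[0,-8,0],[0,-14,0],[0,-16,0],[0,-16,0]], turn=[0,0,0,0], fingers=[0,0,0,0])

```text
clock: 4.1
eef_pos: [520.2, -81.2, 67.0]
tool_rot: [-3.137, -0.006, 0.263]
force: [4.2, -12.0, -13.3]
width: 13.3
```

Request:
play_rows(slide=[[0,8,0],[0,16,0],[0,20,0],[0,20,0]], turn=[0,0,0,0], fingers=[0,0,0,0])

```text
clock: 4.6
eef_pos: [522.7, -91.3, 66.7]
tool_rot: [-3.126, -0.002, 0.269]
force: [-4.2, 18.9, 0.1]
width: 13.4
```

Request:
play_rows(slide=[[0,-8,0],[0,-14,0],[0,-16,0],[0,-16,0]], turn=[0,0,0,0], fingers=[0,0,0,0])

```text
clock: 5.1
eef_pos: [520.2, -81.2, 66.9]
tool_rot: [-3.132, -0.005, 0.266]
force: [3.9, -9.5, -13.1]
width: 13.5
```

Request:
play_rows(slide=[[0,9,0],[0,18,0],[0,22,0],[0,22,0]], turn=[0,0,0,0], fingers=[0,0,0,0])

```text
clock: 5.6
eef_pos: [523.7, -95.0, 66.7]
tool_rot: [-3.123, -0.002, 0.27]
force: [-3.7, 15.6, -0.1]
width: 13.9
```

Request:
play_rows(slide=[[0,-9,0],[0,-18,0],[0,-20,0],[0,-20,0]], turn=[0,0,0,0], fingers=[0,0,0,0])

```text
clock: 6.1
eef_pos: [520.2, -81.2, 66.9]
tool_rot: [-3.13, -0.004, 0.267]
force: [3.6, -9.7, -13.8]
width: 13.4
```

Request:
play_rows(slide=[[0,9,0],[0,18,0],[0,26,0],[0,26,0]], turn=[0,0,0,0], fingers=[0,0,0,0])

```text
clock: 6.6
eef_pos: [525.0, -99.9, 66.7]
tool_rot: [-3.121, -0.001, 0.27]
force: [-2.5, 13.7, 0.0]
width: 13.4
```

Request:
play_rows(slide=[[0,-12,0],[0,-22,0],[0,-25,0],[0,-25,0]], turn=[0,0,0,0], fingers=[0,0,0,0])

```text
clock: 7.1
eef_pos: [520.2, -81.1, 67.0]
tool_rot: [-3.128, -0.004, 0.267]
force: [4.1, -10.3, -15.0]
width: 13.9
```

Request:
play_rows(slide=[[0,10,0],[0,20,0],[0,28,0],[0,28,0]], turn=[0,0,0,0], fingers=[0,0,0,0])

```text
clock: 7.6
eef_pos: [527.0, -107.2, 66.8]
tool_rot: [-3.126, -0.003, 0.267]
force: [-1.8, 3.6, -3.9]
width: 13.8
```

It runs. Now drawing it fully out.

Request:
play_rows(slide=[[0,10,0],[0,20,0],[0,29,0],[0,32,0],[0,32,0]], turn=[0,0,0,0], fingers=[0,0,0,0])

```text
$.turn: bad value
```

Request:
play_rows(slide=[[0,10,0],[0,20,0],[0,29,0],[0,32,0],[0,32,0]], turn=[0,0,0,0,0], fingers=[0,0,0,0,0])

```text
clock: 8.22
eef_pos: [533.5, -131.9, 66.6]
tool_rot: [-3.118, -0.0, 0.271]
force: [-5.2, 14.2, 3.8]
width: 14.0
```

Request:
play_rows(slide=[[0,2,0],[0,1,0],[0,1,0],[0,1,-30],[0,1,-60]], turn=[0,0,0,0,0], fingers=[0,0.35,0.4,0.4,0.6])

```text
clock: 8.85
eef_pos: [534.3, -135.2, 127.5]
tool_rot: [-3.119, -0.0, 0.27]
force: [0.1, 0.9, -0.4]
width: 50.2
```

Request:
play_rows(slide=[[0,-40,-30],[0,-80,-35],[0,-120,-35],[0,-160,-35],[-1,-192,-35]], turn=[-0.18,-0.36,-0.54,-0.72,-0.9], fingers=[0.9,1,1,1,1])

```text
clock: 9.48
eef_pos: [482.8, 49.6, 167.5]
tool_rot: [-3.13, -0.019, 1.175]
force: [-0.3, 0.5, -0.0]
width: 85.8
```

Request:
play_rows(slide=[[0,0,0],[0,0,0],[0,0,0],[0,0,0],[0,0,0]], turn=[-0.18,-0.36,-0.54,-0.66,-0.66], fingers=[1,1,1,1,1])

```text
clock: 10.1
eef_pos: [483.5, 48.8, 167.7]
tool_rot: [3.138, -0.021, 1.833]
force: [-1.0, -0.2, 0.1]
width: 85.1
```

```bash
python3 - <<'E'
from h import *
import pickle
s=ctrl.read_state();print(s['clock'],s['eef_pos'],s['qd'].round(3),s['tool_rot'],s['width'],s['force'],s['qpos'])
p,im,D=snap('wrist','5');pickle.dump(p,open('pics/wrist5.pkl','wb'))
p2=pickle.load(open('pics/wrist2.pkl','rb'));print(onplane(p2,313,267,10),p['position'])
E
```

```text
10.1 [483.46625692  48.81312501 167.71174462] [-0.012 -0.002  0.014  0.001 -0.012 -0.    -0.033] [ 3.13817848 -0.0213154   1.83269953] 85.13692442435168 [-0.98395438 -0.17222144  0.12382221] [ 0.19059843  0.52783739 -0.4790787   2.02313924  0.34809509  0.66802016
 -0.2462383 ]
[365.43711918 -84.68855878  10.        ] [466.75769853 110.68798538 312.63948266]
```

View pics/wrist5.png

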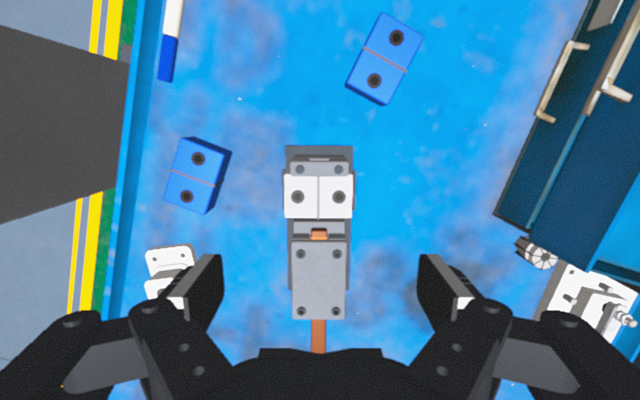

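```bash
cat >> h.py <<'E'
def go(target, s=None):
    s=s or ctrl.read_state(); M=R.from_euler('xyz',s['tool_rot']).as_matrix()
    return (M.T@(np.array(target)-s['eef_pos'])).round(1)
E
python3 - <<'E'
from h import *
import pickle
p=pickle.load(open('pics/wrist5.pkl','rb'));z=np.load('pics/wrist5.npz');im=z['im']
C=cloud(p,z['d'])
cv2.imwrite('pics/w5a.png',cv2.resize(im[140:330,260:380],None,fx=4,fy=4,interpolation=cv2.INTER_CUBIC))
g=cv2.cvtColor(im,cv2.COLOR_BGR2GRAY)
for u0,u1 in((286,311),(328,352)):
    sub=g[185:212,u0:u1];v,u=np.nonzero(sub<90);print(u.mean()+u0,v.mean()+185,len(u));
    print(onplane(p,u.mean()+u0,v.mean()+185,36))
m=(im.min(2)>185);m[:170]=0;m[222:]=0;m[:,:275]=0;m[:,365:]=0
r=cv2.minAreaRect(np.argwhere(m)[:,::-1].astype(np.float32));print(r)
b=[onplane(p,*x,36) for x in cv2.boxPoints(r)];print(np.round(b,1),np.mean(b,0))
E
```

```text
297.0 195.0 1
[464.33227464  45.6107114   36.        ]
338.70588235294116 196.35294117647058 17
[499.92009717  53.83326963  36.        ]
((318.0, 195.5), (43.0, 68.0), 90.0)
[[449.1  60.7  36. ]
 [505.6  75.8  36. ]
 [516.5  38.7  36. ]
 [458.   23.2  36. ]] [482.29009418  49.59783691  36.        ]
```

View pics/w5a.png

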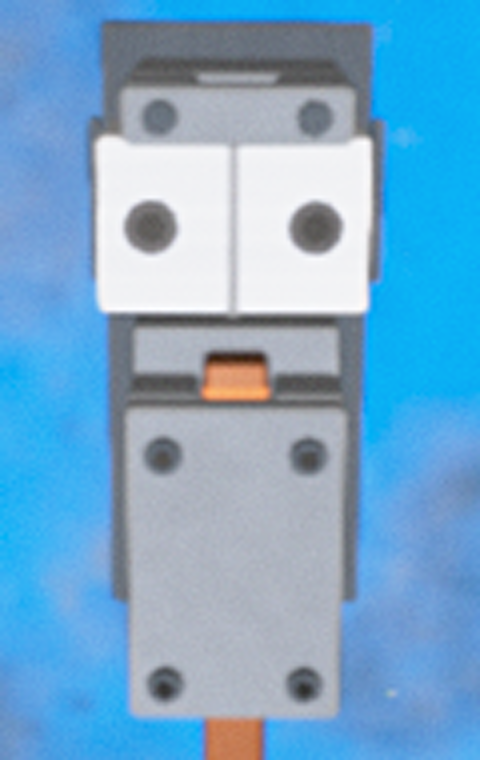

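```bash
python3 - <<'E'
from h import *
import pickle
p=pickle.load(open('pics/wrist5.pkl','rb'))
a=onplane(p,260+151.5/4-.5,140+227.5/4-.5,36);b=onplane(p,260+316.5/4-.5,140+227.5/4-.5,36);print(a,b,(a+b)/2,np.arctan2(*(b-a)[[1,0]]))
c=(a+b)/2
print(go([c[0],c[1],60]),go([c[0],c[1],7]))
E
```

```text
[464.94726259  44.49784435  36.        ] [499.85700116  53.79595146  36.        ] [482.40213188  49.14689791  36.        ] 0.2603040034578006
[ -1.9  -1.2 107.6] [ -3.   -1.4 160.6]
```

Request:
play_rows(slide=[[-1,-1,50],[-2,-1,100],[-3,-1.5,145],[-3,-1.5,160],[-3,-1.5,160]], turn=[0,0,0,0,0], fingers=[1,1,1,1,1])

```text
clock: 10.78
eef_pos: [482.3, 49.2, 7.5]
tool_rot: [3.139, -0.021, 1.831]
force: [-0.6, 1.0, 0.7]
width: 85.2
```

```bash
python3 - <<'E'
from h import *
s=ctrl.read_state();print(s['clock'],s['eef_pos'],s['tool_rot'],s['width'],s['force'])
p,im,D=snap('wrist','6')
E
```

```text
10.775 [482.28710878  49.18855814   7.48710219] [ 3.13916924 -0.02098223  1.83147543] 85.20922531354323 [-0.64380077  0.97863975  0.68653521]
```

View pics/wrist6.png

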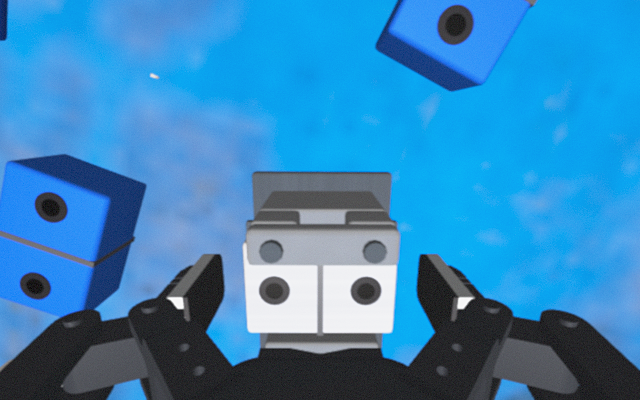

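The block at (320,295) sits centred between the pads. Closing.

Request:
play_rows(slide=[[0,0,0],[0,0,0],[0,0,0],[0,0,0]], turn=[0,0,0,0], fingers=[0.5,0.5,0.5,0.5])

```text
clock: 11.32
eef_pos: [484.0, 49.2, 10.1]
tool_rot: [3.135, -0.02, 1.831]
force: [-1.0, -0.1, 8.9]
width: 58.5
```

Request:
play_rows(slide=[[0,0,-8],[0,0,-25],[0,0,-50],[0,0,-80],[0,0,-80]], turn=[0,0,0,0,0], fingers=[0.4,0.4,0.4,0.4,0.4])

```text
clock: 11.95
eef_pos: [485.6, 47.4, 92.6]
tool_rot: [3.129, -0.02, 1.83]
force: [-0.2, 0.1, -3.5]
width: 58.5
```

```bash
python3 - <<'E'
from h import *
s=ctrl.read_state();print(s['clock'],s['eef_pos'],s['tool_rot'],s['width'],s['force'])
p,im,D=snap('wrist','7')
E
```

```text
11.95 [485.56206658  47.43882719  92.55901113] [ 3.12949008 -0.01965743  1.83010296] 58.508742783288895 [-0.17644037  0.13337048 -3.45620465]
```

View pics/wrist7.png

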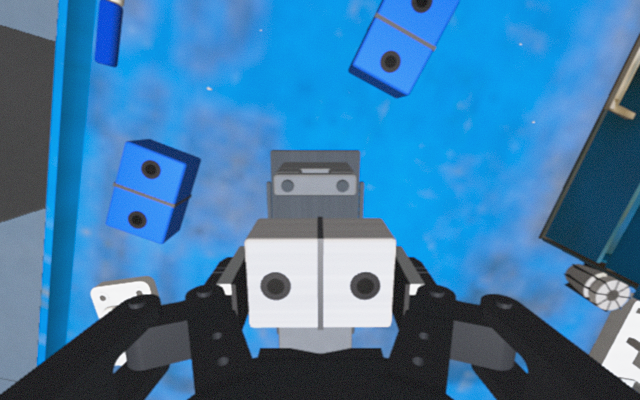

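```bash
python3 - <<'E'
from h import *
print(go([440,-160,110]),go([440,-160,4.5]))
E
```

```text
[-188.4  -96.1  -23.3] [-190.5  -97.1   82.2]
```

Request:
play_rows(slide=[[-30,-15,-23],[-75,-38,-23],[-120,-61,-23],[-160,-82,-23],[-188,-96,-23]], turn=[0,0,0,0,0], fingers=[0.4,0.4,0.4,0.4,0.4])

```text
clock: 12.62
eef_pos: [438.2, -161.8, 108.7]
tool_rot: [3.134, -0.02, 1.828]
force: [0.9, -0.2, -2.1]
width: 58.8
```

Request:
play_rows(slide=[[0,0,0],[0,0,0]], turn=[0,0], fingers=[0.4,0.4])

```text
clock: 12.88
eef_pos: [437.8, -161.2, 108.1]
tool_rot: [3.135, -0.022, 1.828]
force: [0.7, 0.4, -2.2]
width: 58.8
```

```bash
python3 - <<'E'
from h import *
s=ctrl.read_state();print(s['clock'],s['eef_pos'],s['tool_rot'],s['width'],s['force'],s['qpos'])
p,im,D=snap('wrist','8')
print(go([440,-160,4.5]))
E
```

```text
12.875 [ 437.78512147 -161.24292145  108.12787397] [ 3.1349362  -0.02150624  1.82760586] 58.84517355063062 [ 0.69846225  0.44091467 -2.18266471] [ 0.62839552  0.61602059 -0.46496609  2.11540192  0.49823317  0.52058234
  0.05444088]
[ -2.    1.2 103.8]
```

View pics/wrist8.png

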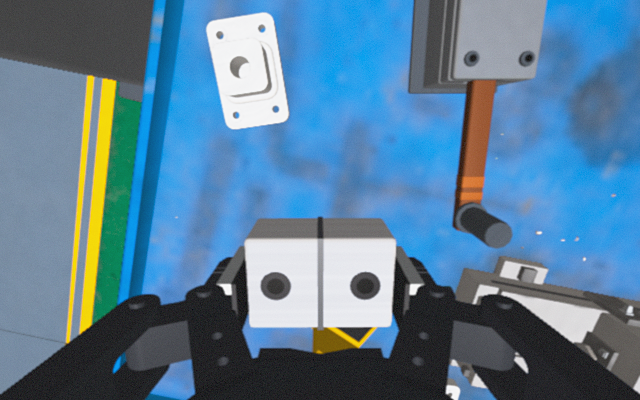

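Block held level; spot below is bare, bracket at (247,70) well away. Lowering.

Request:
play_rows(slide=[[-1,1,45],[-2,1,80],[-2,1,97],[-2,1,102],[-2,1,103]], turn=[0,0,0,0,0], fingers=[0.4,0.4,0.4,0.4,0.4])

```text
clock: 13.55
eef_pos: [440.3, -159.1, 5.5]
tool_rot: [3.134, -0.022, 1.831]
force: [-0.3, 0.2, -1.7]
width: 59.2
```

Request:
play_rows(slide=[[0,0,0],[0,0,0]], turn=[0,0], fingers=[0.4,0.4])

```text
clock: 13.8
eef_pos: [440.9, -159.2, 6.2]
tool_rot: [3.133, -0.021, 1.831]
force: [0.6, -0.1, -1.2]
width: 58.7
```

Request:
play_rows(slide=[[0,0,1.5],[0,0,3],[0,0,3]], turn=[0,0,0], fingers=[0.4,0.4,0.4])

```text
clock: 14.18
eef_pos: [441.2, -159.4, 4.2]
tool_rot: [3.132, -0.02, 1.83]
force: [-0.6, -0.6, 11.9]
width: 59.1
```

Contact made. Release, hold, then rise.

Request:
play_rows(slide=[[0,0,0],[0,0,0],[0,0,0],[0,0,0]], turn=[0,0,0,0], fingers=[0.8,1,1,1])

```text
clock: 14.68
eef_pos: [441.1, -159.4, 4.1]
tool_rot: [3.132, -0.02, 1.83]
force: [-0.1, 0.4, -0.2]
width: 85.4
```

Request:
play_rows(slide=[[0,0,-20],[0,0,-60],[0,0,-80],[0,0,-80],[0,0,-80]], turn=[0,0,0.1,0.28,0.46], fingers=[1,1,1,1,1])

```text
clock: 15.3
eef_pos: [440.9, -161.4, 84.4]
tool_rot: [3.141, -0.022, 1.364]
force: [-0.1, 0.5, 0.3]
width: 85.6
```

```bash
python3 - <<'E'
from h import *
s=ctrl.read_state();print(s['clock'],s['eef_pos'],s['tool_rot'],s['width'],s['force'],s['qpos'])
E
```

```text
15.3 [ 440.85405227 -161.3624312    84.38261565] [ 3.14134064 -0.02208574  1.36395761] 85.6377646590613 [-0.06209634  0.54041379  0.33497229] [ 0.53392654  0.64423646 -0.33043494  2.1283461   0.4271899   0.43123013
 -0.33292073]
```

Request:
play_rows(slide=[[0,0,-20],[0,0,-40],[0,0,-40],[0,0,-40],[0,0,-40]], turn=[0.18,0.36,0.54,0.72,0.9], fingers=[1,1,1,1,1])

```text
clock: 15.92
eef_pos: [440.5, -162.2, 124.4]
tool_rot: [-3.124, -0.014, 0.458]
force: [-0.4, 0.3, -0.3]
width: 85.1
```

Request:
play_rows(slide=[[-15,0,0],[-20,0,0],[-20,0,0]], turn=[0.18,0.2,0.2], fingers=[0.9,0.8,0.8])

```text
clock: 16.3
eef_pos: [422.5, -171.0, 124.1]
tool_rot: [-3.122, -0.01, 0.26]
force: [0.8, 0.2, -0.4]
width: 68.5
```

```bash
python3 - <<'E'
from h import *
import pickle
s=ctrl.read_state();print(s['clock'],s['eef_pos'],s['tool_rot'],s['width'],s['force'],s['qpos'])
p,im,D=snap('wrist','9');pickle.dump(p,open('pics/wrist9.pkl','wb'))
E
```

```text
16.3 [ 422.46291719 -170.991685    124.08008691] [-3.12180938 -0.00996898  0.26028172] 68.4620238613073 [ 0.7888163   0.16088997 -0.37165027] [ 0.39588093  0.53848193 -0.07947193  2.1415257   0.0417034   0.46600315
 -1.02013914]
```

View pics/wrist9.png

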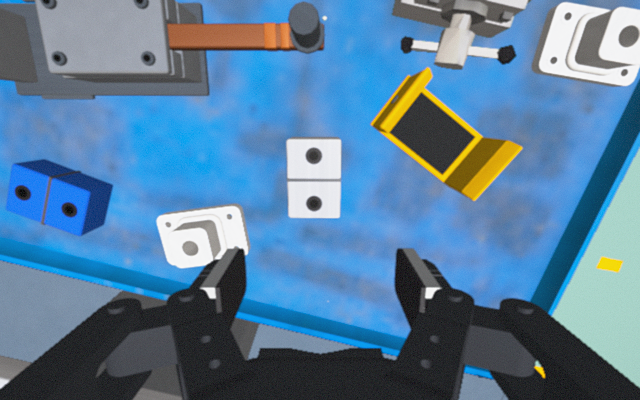

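The block stands flat with holes at (314,156) and (314,203), the bay pad is at about (435,132), and the bolt is out with its knob at (306,25).

```bash
python3 - <<'E'
from h import *
import pickle
p=pickle.load(open('pics/wrist9.pkl','rb'));z=np.load('pics/wrist9.npz');im=z['im']
a=onplane(p,314,156,30);b=onplane(p,314,203,30);c=(a+b)/2;d=a-b
m=(im.min(2)>170).astype(np.uint8);m[:130]=0;m[225:]=0;m[:,:280]=0;m[:,350:]=0
q=np.argwhere(m)[:,::-1];q0,q1=np.percentile(q,1,axis=0),np.percentile(q,99,axis=0)
print('block holes',c,np.arctan2(d[1],d[0]),np.linalg.norm(d),q0,q1)
# pad dark quad
hsv=cv2.cvtColor(im,cv2.COLOR_BGR2HSV)
m=((hsv[...,2]<80)).astype(np.uint8)*255;m[:85]=0;m[180:]=0;m[:,:380]=0;m[:,:]=m
m[:,490:]=0
cs,_=cv2.findContours(m,cv2.RETR_EXTERNAL,cv2.CHAIN_APPROX_NONE);k=max(cs,key=cv2.contourArea)
ap=cv2.approxPolyDP(k,4,True)[:,0];print(cv2.contourArea(k),ap.tolist())
W=np.array([onplane(p,*x,5)[:2] for x in k[:,0]]);print(cv2.minAreaRect(W.astype(np.float32)))
print([onplane(p,*x,5)[:2].round(1).tolist() for x in ap])
cv2.imwrite('pics/w9a.png',cv2.resize(im[60:210,360:530],None,fx=4,fy=4,interpolation=cv2.INTER_CUBIC))
C=cloud(p,z['d']);print(C[132,435],C[180,200])
print(go([c[0],c[1],60]))
E
```

```text
block holes [ 441.27214263 -159.3114019    30.        ] 0.2550127734325587 35.64052716347762 [287. 139.] [340. 217.]
3183.0 [[421, 94], [391, 132], [442, 172], [472, 136]]
((496.2049865722656, -240.10935974121094), (54.6323127746582, 36.34242248535156), 68.17384338378906)
[[522.6, -221.9], [489.6, -208.7], [469.9, -258.4], [503.0, -271.1]]
[ 498.40464118 -241.58823129    6.36345582] [ 4.10221869e+02 -6.63220984e+01  2.40689470e-01]
[20.  -5.2 64.5]
```

View pics/w9a.png

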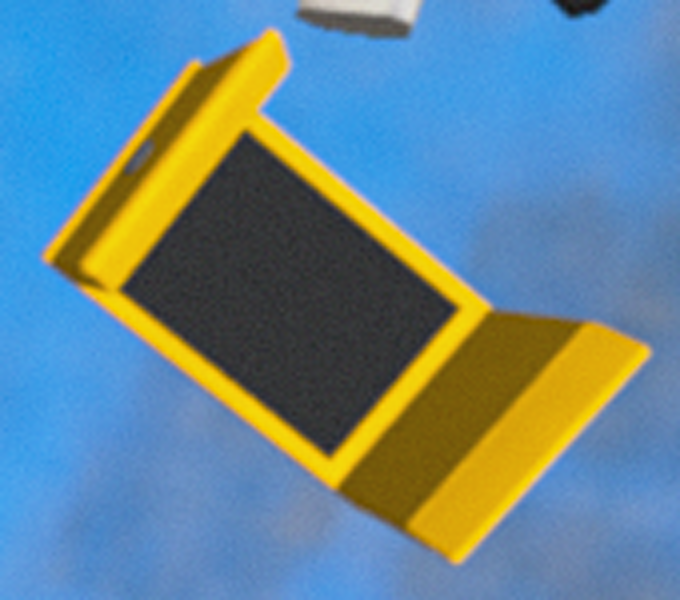

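```bash
python3 - <<'E'
from h import *
import pickle
def f(pk,u0,v0,s,A,B,pads,zz=5):
    p=pickle.load(open(pk,'rb'));g=lambda u,v:onplane(p,u0+(u+.5)/s-.5,v0+(v+.5)/s-.5,zz)[:2]
    a,b=g(*A),g(*B);d=a-b;ax=d/np.linalg.norm(d);yb=np.array([-ax[1],ax[0]])
    P=[g(*x) for x in pads]
    # long pad edges: P[0]->P[1] , P[3]->P[2]
    e=[np.arctan2(*(P[j]-P[i])[::-1]) for i,j in((1,0),(2,3))]
    print('foot',a,b,np.linalg.norm(d),'x ang',np.arctan2(d[1],d[0]),'y ang pads',e)
    for th in (np.mean(e),):
        y=np.array([np.cos(th),np.sin(th)])
        print(th,'centre',(a+b)/2+33.5*y,'pad right mid',(P[1]+P[2])/2,'gap pad-foot',((P[1]+P[2])/2-(a+b)/2)@y)
f('pics/wrist9.pkl',360,60,4,(490,307),(338,488),[(250,130),(459,309),(330,458),(123,291)])
f('pics/wrist2.pkl',400,90,3.2,(328,357),(243,447),[(228,287),(311,357),(240,432),(158,358)])
E
```

```text
foot [ 504.79282536 -278.84025269] [ 462.89138715 -262.88936773] 44.83482189701177 x ang -0.36373785230015376 y ang pads [np.float64(1.1755272224138062), np.float64(1.1820572899709154)]
1.1787922561923607 centre [ 496.64048758 -239.90594337] pad right mid [ 485.59123459 -266.14304864] gap pad-foot 5.031832803192252
foot [ 503.70484887 -278.24647528] [ 462.8264441  -261.60457305] 44.136117708551126 x ang -0.38661841430354443 y ang pads [np.float64(1.173819855445175), np.float64(1.1289171743325104)]
1.1513685148888428 centre [ 496.90811706 -239.3292336 ] pad right mid [ 485.08294749 -265.24291842] gap pad-foot 5.016801235336107
```

```bash
python3 - <<'E'
from h import *
print(go([441.3,-159.3,50]),go([441.3,-159.3,5]))
E
```

```text
[20.  -5.  74.5] [ 19.5  -4.1 119.4]
```

Request:
play_rows(slide=[[15,-4,35],[20,-5,65],[20,-4,100],[19.5,-4,118],[19.5,-4,118]], turn=[0,0,0,0,0], fingers=[0.8,0.8,0.8,0.8,0.8])

```text
clock: 16.98
eef_pos: [441.7, -158.7, 5.4]
tool_rot: [-3.121, -0.011, 0.263]
force: [-0.3, 0.8, 0.1]
width: 68.5
```

Request:
play_rows(slide=[[0,0,0],[0,0,0],[0,0,0],[0,0,0]], turn=[0,0,0,0], fingers=[0.2,0.2,0.2,0.2])

```text
clock: 17.48
eef_pos: [442.0, -158.8, 5.7]
tool_rot: [-3.121, -0.011, 0.263]
force: [-0.5, -0.1, 0.4]
width: 38.9
```

```bash
python3 - <<'E'
from h import *
s=ctrl.read_state();print(s['clock'],s['eef_pos'],s['tool_rot'],s['width'],s['force'])
p,im,D=snap('wrist','10')
E
```

```text
17.475 [ 441.98620632 -158.79197312    5.66883764] [-3.12129208 -0.01100842  0.2631064 ] 38.890043273545295 [-0.50059918 -0.08817338  0.35474732]
```

View pics/wrist10.png

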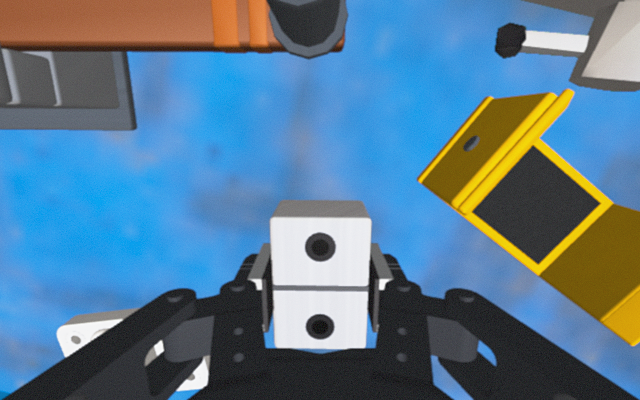

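Request:
play_rows(slide=[[0,0,-10],[0,0,-40],[0,0,-80],[0,0,-100],[0,0,-100]], turn=[0,0,-0.1,-0.25,-0.4], fingers=[0.2,0.2,0.2,0.2,0.2])

```text
clock: 18.15
eef_pos: [442.3, -161.7, 107.9]
tool_rot: [-3.131, -0.02, 0.668]
force: [-1.2, 0.9, -2.2]
width: 39.0
```

```bash
python3 - <<'E'
from h import *
import pickle
s=ctrl.read_state();print(s['clock'],s['eef_pos'],s['tool_rot'],s['width'],s['force'])
print(go([496.9,-239,105]))
p=pickle.load(open('pics/wrist2.pkl','rb'));z=np.load('pics/wrist2.npz');C=cloud(p,z['d'])
th=1.182;X=np.array([np.sin(th),-np.cos(th)]);Y=np.array([np.cos(th),np.sin(th)])
d=C[...,:2]-np.array([496.6,-239.7]);bx=d@X;by=d@Y
for lo in range(24,110,10):
    m=(bx>lo)&(bx<lo+10)&(abs(by)<60);print(lo,np.percentile(C[...,2][m],99).round(0) if m.any() else None, by[m&(C[...,2]>15)].min() if (m&(C[...,2]>15)).any() else None,by[m&(C[...,2]>15)].max()if (m&(C[...,2]>15)).any() else None)
E
```

```text
18.15 [ 442.32817996 -161.6979046   107.89820504] [-3.13083261 -0.01962812  0.66764199] 38.98775467298767 [-1.15517471  0.91357007 -2.21273191]
[-5.1 94.5  1.8]
24 54.0 28.44319511980395 59.95882519461805
34 55.0 21.773581161657177 55.192126553972024
44 64.0 6.677342968975137 55.89965063297338
54 62.0 6.358679537717692 59.93756020488298
64 61.0 20.63918640824809 59.99081867488089
74 61.0 14.07629499770127 59.92616262658106
84 60.0 21.81819218620869 59.90017391483267
94 49.0 -58.568829929533614 59.95316757028424
104 38.0 -59.932414272865785 54.517669139764
```

```bash
python3 - <<'E'
from h import *
import pickle
for k in ('2','9'):
    p=pickle.load(open(f'pics/wrist{k}.pkl','rb'));z=np.load(f'pics/wrist{k}.npz');C=cloud(p,z['d'])
    th=1.182;X=np.array([np.sin(th),-np.cos(th)]);Y=np.array([np.cos(th),np.sin(th)])
    d=C[...,:2]-np.array([496.6,-239.7]);bx=d@X;by=d@Y
    for lo in range(-30,70,10):
        m=(by>lo)&(by<lo+10)&(C[...,2]>12)&(bx>26)&(bx<110)
        if m.sum()>5: print(lo,'bx min %.0f'%np.percentile(bx[m],2),'z at front',np.percentile(C[...,2][m&(bx<np.percentile(bx[m],2)+12)],[5,95]).round(0))
E
```

```text
-30 bx min 90 z at front [12. 12.]
0 bx min 47 z at front [60. 64.]
10 bx min 46 z at front [56. 65.]
20 bx min 36 z at front [52. 57.]
30 bx min 30 z at front [48. 56.]
40 bx min 32 z at front [40. 53.]
50 bx min 29 z at front [35. 40.]
60 bx min 29 z at front [32. 36.]
-30 bx min 89 z at front [12. 13.]
0 bx min 47 z at front [60. 65.]
10 bx min 46 z at front [57. 65.]
20 bx min 33 z at front [41. 56.]
30 bx min 29 z at front [42. 56.]
40 bx min 32 z at front [39. 53.]
50 bx min 27 z at front [34. 40.]
60 bx min 27 z at front [33. 36.]
```

```bash
python3 - <<'E'
from h import *
z=np.load('pics/wrist10.npz');D=z['d']
s=ctrl.read_state();p=vision.camera_params('wrist')
C=cloud(p,D);M=R.from_euler('xyz',s['tool_rot']).as_matrix();T=(C-s['eef_pos'])@M
v,u=np.mgrid[0:400,0:640]
m=(v>235)&(D>0)&(D<200)&(abs(T[...,0])<40)
for lo in range(-110,20,10):
    k=m&(T[...,2]>lo)&(T[...,2]<lo+10)&(abs(T[...,1])<80)
    if k.sum()>5: print('tool z',lo,'y',np.percentile(T[...,1][k],[1,99]).round(0),'x',np.percentile(T[...,0][k],[1,99]).round(0),k.sum())
E
```

```text
tool z -100 y [-62.  62.] x [12. 21.] 4007
tool z -90 y [-61.  63.] x [ 4. 18.] 13930
tool z -80 y [-58.  59.] x [-7. 18.] 10260
tool z -70 y [-55.  56.] x [-11.  17.] 5669
tool z -60 y [-52.  53.] x [-11.  14.] 8113
tool z -50 y [-46.  47.] x [-8. 14.] 1682
tool z -40 y [-31.  32.] x [-11.  12.] 1413
tool z -30 y [-28.  30.] x [-29.  22.] 11555
tool z -20 y [-32.  33.] x [ 7. 12.] 428
tool z -10 y [-31.  80.] x [ 7. 13.] 82
tool z 0 y [-79.  79.] x [-23.  10.] 9468
```

```bash
python3 - <<'E'
from h import *
import pickle
p=pickle.load(open(f'pics/wrist9.pkl','rb'));z=np.load(f'pics/wrist9.npz');C=cloud(p,z['d'])
th=1.182;X=np.array([np.sin(th),-np.cos(th)]);Y=np.array([np.cos(th),np.sin(th)])
d=C[...,:2]-np.array([496.6,-239.7]);bx=d@X;by=d@Y
for u,v in [(407,45),(425,47),(445,45),(453,60),(453,66),(455,52),(465,55),(466,62),(480,52),(505,54),(505,60),(430,75),(424,72)]: print((u,v),'bx %.0f by %.0f z %.0f'%(bx[v,u],by[v,u],C[v,u,2]))
cv2.imwrite('pics/w9b.png',cv2.resize(z['im'][0:180,370:560],None,fx=4,fy=3.3))
E
```

```text
(407, 45) bx 28 by 59 z 36
(425, 47) bx 33 by 50 z 39
(445, 45) bx 37 by 42 z 51
(453, 60) bx 33 by 33 z 55
(453, 66) bx 33 by 29 z 46
(455, 52) bx 37 by 35 z 54
(465, 55) bx 39 by 29 z 54
(466, 62) bx 56 by 14 z 2
(480, 52) bx 45 by 23 z 56
(505, 54) bx 50 by 13 z 63
(505, 60) bx 48 by 11 z 63
(430, 75) bx 21 by 37 z 45
(424, 72) bx 18 by 42 z 51
```

View pics/w9b.png

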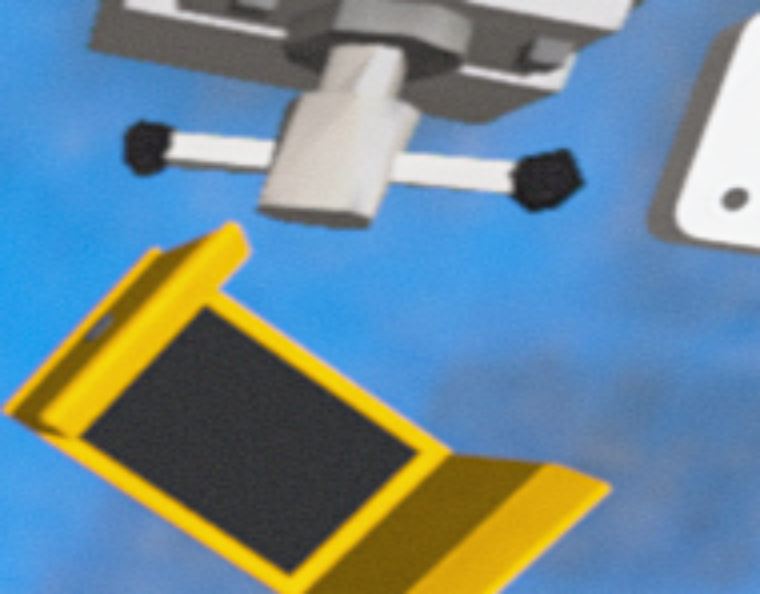

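The vise's handle ball, at bay x of about 49 mm, y of about 12 mm and z up to 63 mm, would be close to the finger links. I'll set the block back down here and regrip it higher and off-centre, away from the ball.

Request:
play_rows(slide=[[0,0,45],[0,0,80],[0,0,97],[0,0,102],[0,0,103]], turn=[0,0,0,0,0], fingers=[0.2,0.2,0.2,0.2,0.2])

```text
clock: 18.77
eef_pos: [442.6, -159.4, 5.7]
tool_rot: [-3.131, -0.018, 0.668]
force: [-1.7, 2.4, 7.7]
width: 39.2
```

Request:
play_rows(slide=[[0,0,1],[0,0,2]], turn=[0,0], fingers=[0.2,0.2])

```text
clock: 19.02
eef_pos: [442.7, -159.4, 5.6]
tool_rot: [-3.132, -0.018, 0.668]
force: [-4.8, 2.2, 28.5]
width: 38.8
```

Request:
play_rows(slide=[[0,0,0],[0,0,0],[-4,0,-4],[-8,0,-7],[-8,0,-7]], turn=[0,0,0,0,0], fingers=[0.6,0.65,0.65,0.65,0.65])

```text
clock: 19.65
eef_pos: [435.9, -165.0, 12.6]
tool_rot: [-3.132, -0.018, 0.667]
force: [-0.0, -0.4, -0.4]
width: 55.4
```

Request:
play_rows(slide=[[0,0,0],[0,0,0],[0,0,0],[0,0,0]], turn=[0,0,0,0], fingers=[0.2,0.2,0.2,0.2])

```text
clock: 20.15
eef_pos: [436.0, -165.0, 12.9]
tool_rot: [-3.133, -0.018, 0.667]
force: [-1.9, 0.0, 5.1]
width: 38.5
```

```bash
python3 - <<'E'
from h import *
import pickle
s=ctrl.read_state();print(s['clock'],s['eef_pos'],s['tool_rot'],s['width'],s['force'])
p,im,D=snap('wrist','11');pickle.dump(p,open('pics/wrist11.pkl','wb'))
cv2.imwrite('pics/w11a.png',cv2.resize(im[180:360,220:420],None,fx=4,fy=3.3))
E
```

```text
20.15 [ 435.96818774 -165.00247476   12.935328  ] [-3.13266933 -0.01801999  0.66713529] 38.510033290789686 [-1.93606038  0.04350741  5.08782573]
```

View pics/w11a.png

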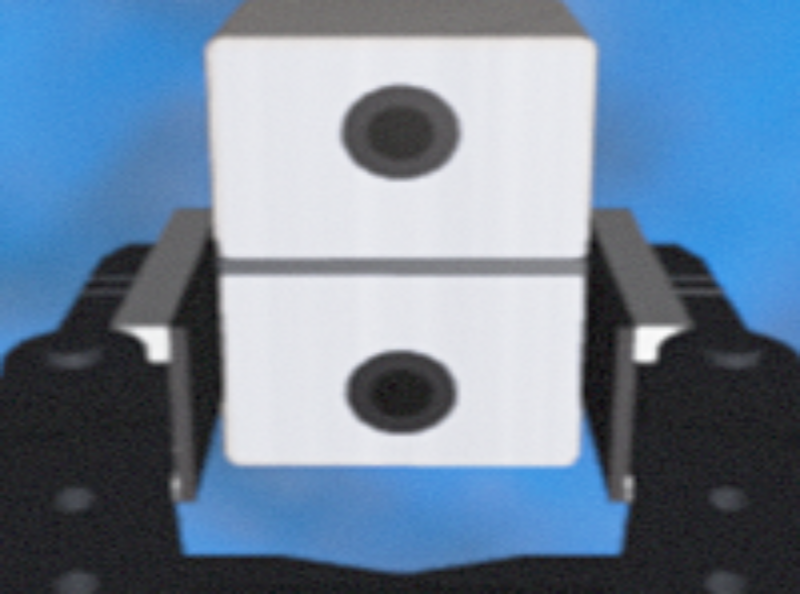

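```bash
python3 - <<'E'
from h import *
import pickle
p=pickle.load(open('pics/wrist11.pkl','rb'));s=ctrl.read_state()
g=lambda u,v:onplane(p,220+(u+.5)/4-.5,180+(v+.5)/3.3-.5,30)
a,b=g(400,132),g(401,391);c=(a+b)/2;l=g(402,266);d=a-b
print(c,l,'ang',np.arctan2(d[1],d[0]),np.linalg.norm(d))
o=[(go(x)) for x in (c,l)];print(o)
print('gp-based: grasp-block centre x along tool',o)
E
```

```text
[ 442.03217628 -160.66728573   30.        ] [ 442.09886988 -160.81587257   30.        ] ang 0.6693785839702486 36.104910242104594
[array([  7.7,   0.2, -16.9]), array([  7.7,   0.4, -16.9])]
gp-based: grasp-block centre x along tool [array([  7.7,   0.2, -16.9]), array([  7.7,   0.4, -16.9])]
```

```bash
python3 - <<'E'
from h import *
print(go([491,-245.5,105]))
E
```

```text
[ -5.   96.5 -93. ]
```

Request:
play_rows(slide=[[0,0,-15],[0,0,-55],[0,20,-90],[-2,55,-93],[-5,96,-93]], turn=[0,0,-0.15,-0.33,-0.515], fingers=[0.2,0.2,0.2,0.2,0.2])

```text
clock: 20.82
eef_pos: [491.1, -245.9, 105.6]
tool_rot: [3.14, -0.02, 1.189]
force: [0.6, 0.2, -1.8]
width: 38.7
```

Request:
play_rows(slide=[[0,0,0],[0,0,0]], turn=[0,0], fingers=[0.2,0.2])

```text
clock: 21.08
eef_pos: [490.2, -245.2, 105.0]
tool_rot: [-3.141, -0.021, 1.188]
force: [-0.4, 0.3, -2.0]
width: 38.9
```

```bash
python3 - <<'E'
from h import *
import pickle
s=ctrl.read_state();print(s['clock'],s['eef_pos'],s['tool_rot'],s['width'],s['force'])
for n in('wrist','top','scene'):
    p,im,D=snap(n,'12');pickle.dump(p,open(f'pics/{n}12.pkl','wb'))
    if n=='top': cv2.imwrite('pics/t12.png',cv2.resize(im[150:250,340:490],None,fx=5,fy=5,interpolation=cv2.INTER_CUBIC))
    if n=='scene': cv2.imwrite('pics/s12.png',cv2.resize(im[100:230,300:460],None,fx=5,fy=4.5,interpolation=cv2.INTER_CUBIC))
print(go([491,-245.5,50]),go([491,-245.5,20]))
E
```

```text
21.075 [ 490.21779746 -245.24312954  104.9915013 ] [-3.14149442 -0.02054164  1.18801999] 38.88570749946493 [-0.44937973  0.29783489 -2.00340239]
[-1.7  0.7 55.5] [-2.3  0.7 85.5]
```

View pics/wrist12.png

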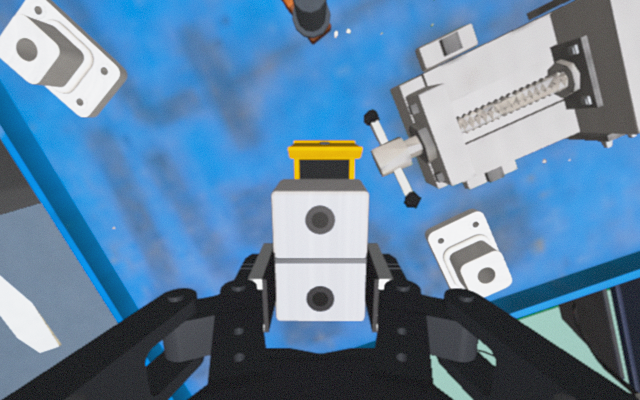

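View pics/t12.png

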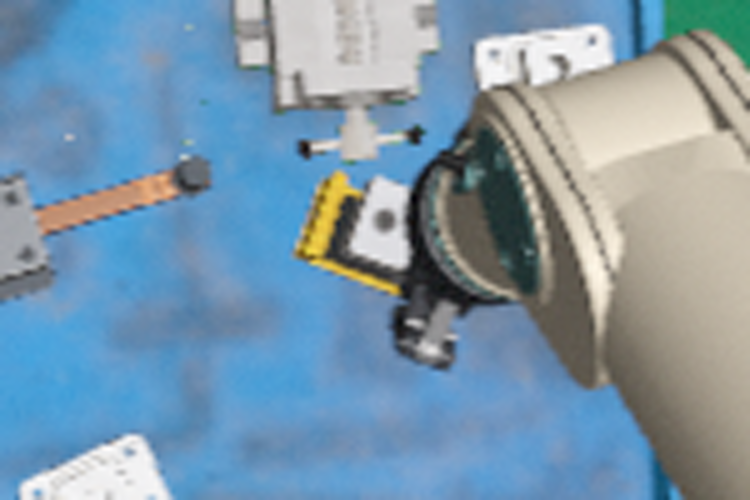

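View pics/s12.png

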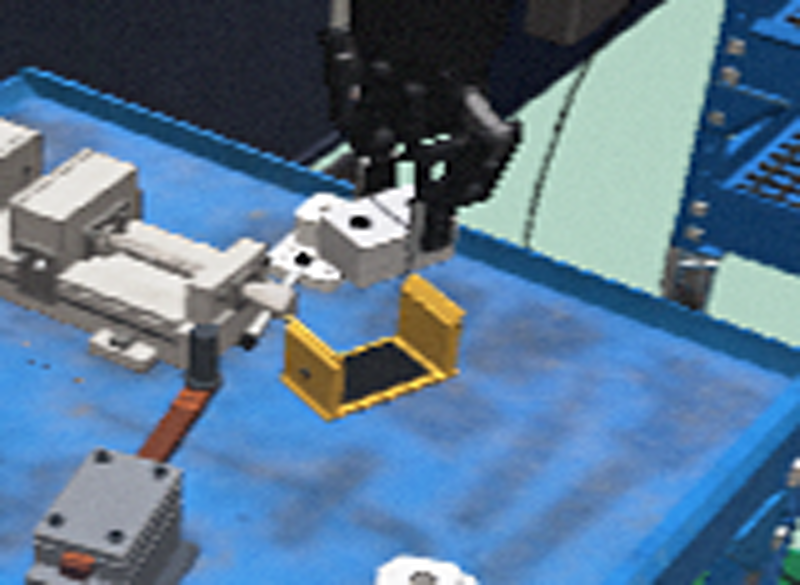

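```bash
python3 - <<'E'
from h import *
import pickle
p=pickle.load(open('pics/wrist12.pkl','rb'));z=np.load('pics/wrist12.npz');im=z['im']
cv2.imwrite('pics/w12a.png',cv2.resize(im[120:210,250:390],None,fx=5.5,fy=5.5,interpolation=cv2.INTER_CUBIC))
C=cloud(p,z['d'])
h=cv2.cvtColor(im,cv2.COLOR_BGR2HSV);m=(h[...,0]>18)&(h[...,0]<32)&(h[...,1]>150)&(h[...,2]>90)
m[200:]=0;m[:,:270]=0;m[:,380:]=0
for v in range(138,182,3):
    u=np.nonzero(m[v])[0]
    if len(u): print(v,u.min(),u.max(),len(u),np.median(C[v,u,2]).round(0))
th=1.182;X=np.array([np.sin(th),-np.cos(th)]);Y=np.array([np.cos(th),np.sin(th)])
k=m&(C[...,2]>44)&(C[...,2]<56);q=C[k][:,:2]-[496.6,-239.7];print('wall bx',np.percentile(q@X,[2,98]),'by',np.percentile(q@Y,[2,98]))
r=cv2.minAreaRect(q.astype(np.float32));print(r)
E
```

```text
141 295 353 59 6.0
144 294 354 53 23.0
147 289 361 73 50.0
150 289 361 73 51.0
153 289 360 72 48.0
156 290 359 70 45.0
159 295 353 59 6.0
162 295 353 10 6.0
165 295 353 10 6.0
168 295 353 10 6.0
171 295 353 10 6.0
174 295 353 10 6.0
177 295 353 11 6.0
wall bx [-22.05733352  20.52677848] by [35.12812051 41.87676955]
((13.547937393188477, 35.70740509033203), (7.449601173400879, 44.64582824707031), 68.00407409667969)
```

View pics/w12a.png

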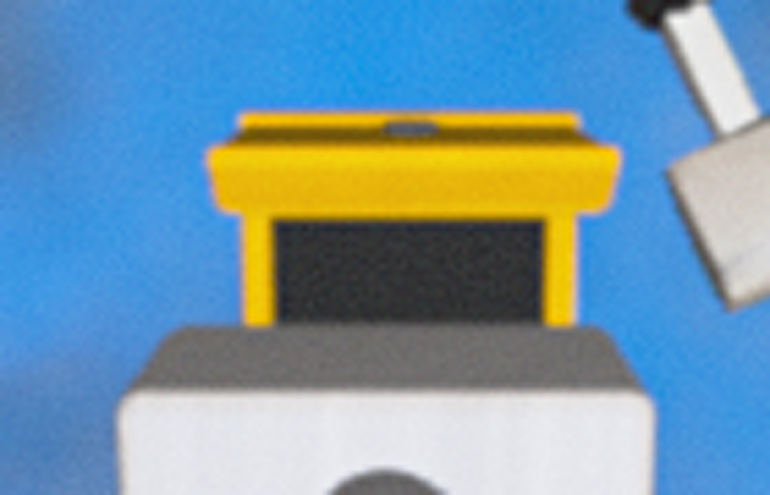

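```bash
python3 - <<'E'
from h import *
import pickle
p=pickle.load(open('pics/wrist12.pkl','rb'))
a,b=onplane(p,320,218.5,122),onplane(p,319.5,298.5,122)
print((a+b)/2,np.linalg.norm(a-b),go((a+b)/2),np.arctan2(*(a-b)[[1,0]]))
print(go([491.4,-245.2,60]),go([491.4,-245.2,19]))
E
```

```text
[ 493.21308453 -238.54382509  122.        ] 36.73736349355174 [  7.    0.2 -16.4] 1.181369089662488
[-1.1  1.  45.5] [-1.9  0.9 86.5]
```

Request:
play_rows(slide=[[-0.5,1,30],[-1,1,45],[-1.5,1,58],[-1.5,1,65],[-1.5,1,65]], turn=[0,0,0,0,0], fingers=[0.2,0.2,0.2,0.2,0.2])

```text
clock: 21.85
eef_pos: [491.4, -245.1, 40.3]
tool_rot: [3.141, -0.02, 1.191]
force: [0.1, -1.2, -1.8]
width: 38.5
```

```bash
python3 - <<'E'
from h import *
import pickle
s=ctrl.read_state();print(s['clock'],s['eef_pos'],s['tool_rot'],s['width'],s['force'])
print(go([491.4,-245.2,18]))
for n in('wrist','scene'):
    p,im,D=snap(n,'13');pickle.dump(p,open(f'pics/{n}13.pkl','wb'))
    if n=='scene': cv2.imwrite('pics/s13.png',cv2.resize(im[100:230,300:460],None,fx=5,fy=4.5,interpolation=cv2.INTER_CUBIC))
E
```

```text
21.85 [ 491.35922175 -245.07287007   40.27080356] [ 3.14132723 -0.0199234   1.19059434] 38.46449875913291 [ 0.11123623 -1.18901278 -1.8430626 ]
[-0.5  0.1 22.3]
```

View pics/wrist13.png

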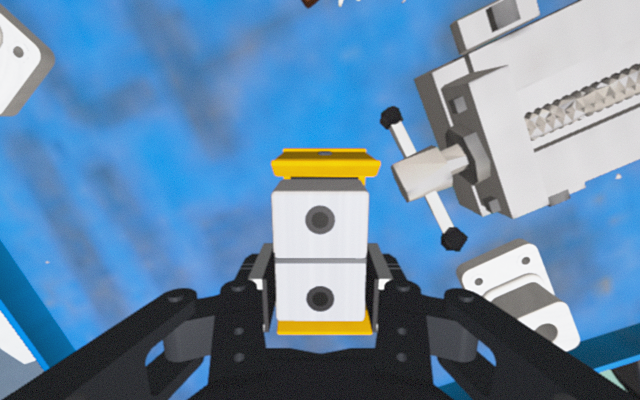

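View pics/s13.png

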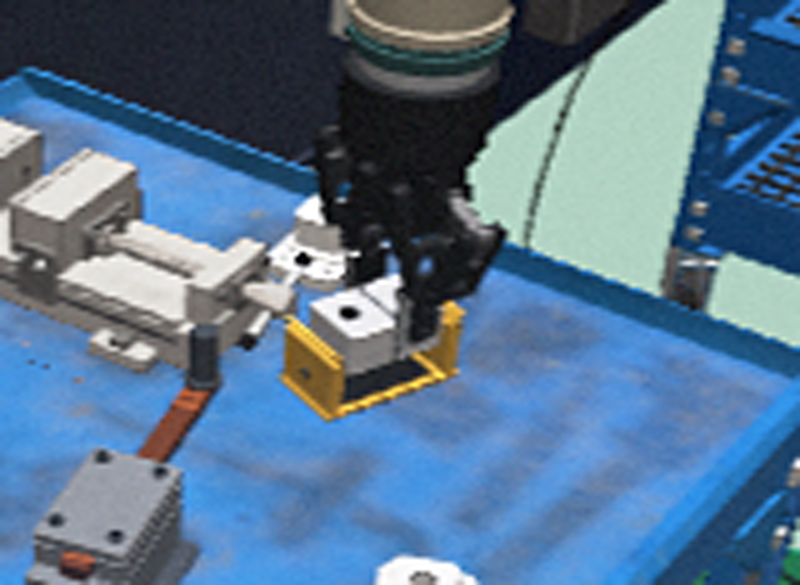

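The block is between the walls, with yellow visible at rows 165 and 326, and there is no contact force. Lowering slowly.

Request:
play_rows(slide=[[0,0,8],[-0.5,0,14],[-0.5,0,19],[-0.5,0,21],[-0.5,0,21]], turn=[0,0,0,0,0], fingers=[0.2,0.2,0.2,0.2,0.2])

```text
clock: 22.58
eef_pos: [491.8, -245.3, 19.7]
tool_rot: [3.14, -0.02, 1.191]
force: [-0.8, -0.6, -0.9]
width: 38.4
```

Request:
play_rows(slide=[[0,0,1],[0,0,3],[0,0,3]], turn=[0,0,0], fingers=[0.2,0.2,0.2])

```text
clock: 22.95
eef_pos: [492.0, -245.2, 18.1]
tool_rot: [3.14, -0.019, 1.191]
force: [-3.7, 0.4, 10.9]
width: 38.8
```

Request:
play_rows(slide=[[0,0,0],[0,0,0],[0,0,0],[0,0,-5],[0,0,-20]], turn=[0,0,0,0,0], fingers=[0.56,0.56,0.56,0.56,0.56])

```text
clock: 23.58
eef_pos: [491.4, -245.3, 38.2]
tool_rot: [3.141, -0.019, 1.191]
force: [0.5, 0.9, 0.6]
width: 47.8
```

Request:
play_rows(slide=[[0,0,-40],[0,0,-90],[0,0,-130],[0,0,-130],[0,0,-130]], turn=[0,0,0,0,0], fingers=[0.56,0.56,0.56,0.56,0.56])

```text
clock: 24.2
eef_pos: [489.8, -247.8, 168.3]
tool_rot: [3.141, -0.019, 1.191]
force: [-1.2, 0.3, 0.1]
width: 47.9
```

```bash
python3 - <<'E'
from h import *
import pickle
s=ctrl.read_state();print(s['clock'],s['eef_pos'],s['tool_rot'],s['width'],s['force'])
for n in('wrist','scene'):
    p,im,D=snap(n,'14');pickle.dump(p,open(f'pics/{n}14.pkl','wb'))
    if n=='scene': cv2.imwrite('pics/s14.png',cv2.resize(im[100:230,300:460],None,fx=5,fy=4.5,interpolation=cv2.INTER_CUBIC))
E
```

```text
24.2 [ 489.79440766 -247.80193443  168.28231759] [ 3.14126873 -0.01855346  1.19068999] 47.88042711833106 [-1.19645136  0.33339395  0.08863278]
```

View pics/wrist14.png

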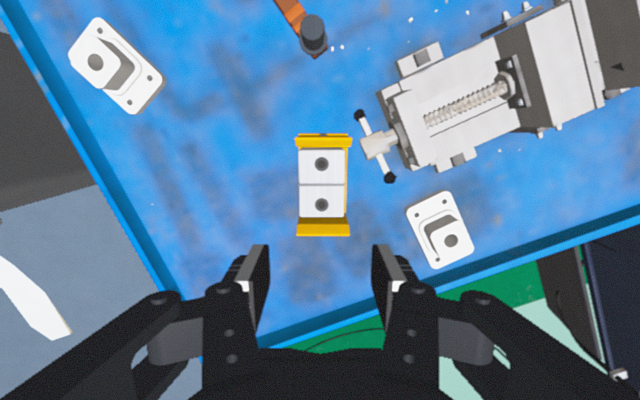

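View pics/s14.png

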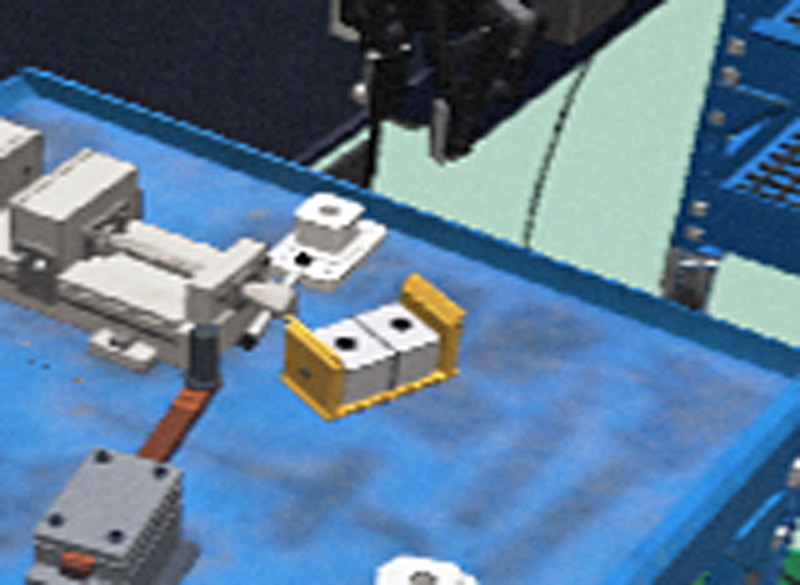

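```bash
python3 - <<'E'
from h import *
import pickle
p=pickle.load(open('pics/wrist14.pkl','rb'));z=np.load('pics/wrist14.npz');im=z['im'];C=cloud(p,z['d'])
a,b=onplane(p,321,163.5,35),onplane(p,320.5,205,35);c=(a+b)/2
th=1.187;X=np.array([np.sin(th),-np.cos(th)]);Y=np.array([np.cos(th),np.sin(th)])
print('block',c,np.linalg.norm(a-b),np.arctan2(*(a-b)[[1,0]]))
h=cv2.cvtColor(im,cv2.COLOR_BGR2HSV);m=(h[...,0]>18)&(h[...,0]<32)&(h[...,1]>150)&(h[...,2]>90)
m[:125]=0;m[240:]=0;m[:,:280]=0;m[:,365:]=0
k=m&(C[...,2]>43)&(C[...,2]<56);q=C[k][:,:2]-c[:2]
print('walls rel block: x',np.percentile(q@X,[1,99]),'y',np.percentile(q@Y,[1,99]))
m2=(im.min(2)>180);m2[:150]=0;m2[218:]=0;m2[:,:298]=0;m2[:,346:]=0;print('top z',np.median(C[m2][:,2]), 'tilt fit',np.linalg.lstsq(np.c_[C[m2][:,:2],np.ones(m2.sum())],C[m2][:,2],rcond=None)[0])
k=(C[...,2]>84)&(C[...,2]<91);k[60:]=0;k[:,:290]=0;k[:,340:]=0
kn=C[k].mean(0) if k.any() else None;print('knob',kn,np.linalg.norm(kn[:2]-[482.1,49.6]))
print(ctrl.read_state()['qd'].round(3))
E
```

```text
block [ 494.58898364 -238.23269019   35.        ] 36.83165143234549 1.178694020201464
walls rel block: x [-20.22162298  23.49265107] y [-41.06830388  41.49377376]
top z 35.83395560262022 tilt fit [0.15334804 0.20351269 8.81798774]
knob [ 530.88746792 -133.30687025   87.6895397 ] 189.30171739808617
[-0.005  0.007  0.001 -0.001  0.002 -0.002 -0.   ]
```

```bash
python3 - <<'E'
from cell import ctrl
print(ctrl.finish_job(), ctrl.read_state()['clock'])
E
```

```text
the job is handed in; nothing more can be done
the job is handed in; nothing more can be done
```

The job is handed in at about 24 s of the 72 s allowed; no verdict is reported.

**What I did:** I freed the bolt in four out-and-back strokes that stuck at about 9, 10, 14 and 19 mm, and on the fifth pull it ran out to about 52 mm. I lifted the block by its short ends and set it down on the bare cart top, about 100 mm from the bay and 210 mm from the fixture. I then took it by its long sides and put it in the bay. Before that, I set it down once more and regripped it higher and off-centre, so the finger links would clear the vise's handle ball.

**Last checks before handing in:**

| Check | Result |
|---|---|
| Block centre from the bay's middle | about -1.6 mm along x, -0.2 mm along y |
| Block's long axis against the bay's | within 0.02 rad |
| Block top height | about 35.8 mm (35 mm expected when fully down) |
| Bolt, from the knob position | about 53 mm, consistent with fully out |
| Gripper | about 130 mm above the block's top, no force on the tool |

- **Failed check:** a plane fit to the block's top, meant to confirm it is upright, gave a meaningless slope, probably because yellow wall pixels got into it. Uprightness therefore rests on the pictures, where the block looks level, and on the top height.
- **Not measured:** I did not measure the bystanders at the end, but no unexpected contact force showed during the moves.

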